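Charge the test-egg hopper and hold its lid at balance

ROBOT

A 6-joint arm with a two-finger parallel gripper is mounted at the origin on the work surface. World frame = base frame: x ahead of the robot, y to its left, z up, the work surface at z = 0. Lengths are in m, angles in rad, forces in N, time in s.
With the tool pointing down it reaches from about 0.325 to 0.775 m from the base axis. Payload 5.5 kg.
Tool frame: the origin (TCP) lies at the very end of the fingers, on their centre line; the grasp point (between the pads) lies 19 mm behind it; z points along the fingers, y is the line along which they close (so a half turn about z gives the same grasp; the last joint's range is limited). The gripper opens to 88 mm and grips with 3 to 60 N. Pads are 20 mm wide; open, the fingers measure 115 mm over their backs; the gripper's body (75 mm by 178 mm) begins 61 mm behind the grasp point.
Start: joints at [1.246, 0.091, 1.231, -0, 1.82, -0.057], TCP at [0.159, 0.579, 0.223] pointing down, gripper open.
Joint ranges: [-2.87, 2.87], [-0.86, 2.18], [0.17, 2.46], [-1.51, 4.65], [0.06, 2.69], [-2.65, 2.65]. Speed limits (rad/s): [2.57, 2.57, 3.01, 3.14, 3.14, 3.14].

INTERFACE

Orientations are given as a 3x3 rotation matrix whose columns are the frame's x, y, z axes.
In Python, from bench import arm gives the robot as it stands. The module is installed in compiled form; this text tells all that it offers.
- The arm moves only by the tool send_rows, never from a script. Its argument "steps" is a list of rows, each an object with "claw": the closure, from 0 (fully open) to 1 (shut); "dp": the shift along the tool's x, y, z in mm, a list of three; "yaw": the turn about the tool's z in rad. In form: [{"claw": claw, "dp": [tx, ty, tz], "yaw": yaw}, ...]. A call has exactly 5 rows; each row is the pose to reach, as a shift and turn from the pose commanded when the call began, along the tool's axes at that moment; what a row does not reach only later rows make up. A row lasts 1/8 s, in which the tool goes at most 62.5 mm and 10.7 degrees, less where a joint would pass 70% of its speed; a pose out of reach is approached as far as the arm can. A call with a gripper value outside its range is refused whole. The fingers move at their own pace and stop on an object; "squeeze" is the grip in N (left out, the last holds). Time passes only in rows, so rows that repeat a pose let the fingers close, or fill a call up. It gives the time, the measured TCP pose, the force, the opening and the grip force at its end, in the units of the state.
- arm.state(): the state, without advancing time (a new reading comes with each control period).
- arm.get_image(name): name is "scene" or "top" or "wrist"; returns (picture, depth): 480x640x3 uint8, blue, green, red; 480x640 float32, m along the optical axis (not along the pixel's ray), 0 where there is no reading.
- arm.camera_model(name): a dict with "fx", "fy", "cx", "cy" (pixels), "view" (4x4, takes a point from world to camera coordinates); the wrist camera has in their place "mount" (4x4, takes a point from camera to tool coordinates, whose origin is the TCP and whose axes are the flange's). Camera axes: x right, y down, z forward; pixel columns grow to the right and rows downward; lengths in m; the calibration is good to about 2 mm. A picture is of the moment at which its call begins: read the wrist's pose just before it. camera_model takes no time and is no camera call.
- arm.hand_in(): hands the job in; it is judged then, once.
Trained networks look in the newest picture that a camera, given by its name, has taken for a name from the list of things; names that differ only in an ending like _2 or _b are one class to them, and where a whole thing is asked for, a point or a joint stands for the part that bears it (a point fixed in the world has none). Each returns a list of dicts, best first, with "score" (0 to 1); they miss things now and then, are a little off and sometimes report something else, mostly with a low value. They report only what shows in the picture. A call takes as long as a camera call. They do not tell look-alikes from the thing itself.
- arm.masks_of(camera, thing): "mask" (480x640 bool, what is visible of it) and "point" ([column, row] in pixels, amid what is visible of it).
- arm.spot_point(camera, thing): "point" ([column, row] in pixels: a listed point, or the origin of a listed thing).
The state is a dict: "time": time; "q": joint angles; "qd": joint speeds; "effort": joint torques, N m; "eef_pos": TCP position; "tcp_rot": TCP orientation; "contact_force": force on the tool from outside, world axes, zero at the start; "wrist_torque": the same for the moment, N m; "gripper_width": finger opening in m; "grip_force": force on a finger pad.
Only numpy, scipy, OpenCV 4.12 (cv2) and the standard library are available. Lean on these libraries where they do the work, as an engineer would, in place of code of your own. Each camera call takes 0.05 s, during which the arm holds its last target. There are 200 camera calls.

TASK

Lift the tin scoop by its upright wooden grip, tip its three wooden dummy eggs into the open hopper and set the empty scoop back down flat on the table, let go of. Then take the hopper lid by its side pin, swing it from its leaned-back stop up to the balance point where it stands upright, so that the lid stay can be set, and finish still gripping the pin there: the lid must be still, must not drop back and must never fall towards shut. Leave the egg cups and the brush as they stand.

Things in the scene. Friction and masses are not known exactly. Their poses are not given: they have to be found in the camera images.
- hopper: Fixed open-topped sheet-metal box, 140 x 140 mm, 90 mm high, walls 4 mm, on a 170 x 170 mm foot plate. Origin at the centre of its underside on the table, z up, x and y along its sides. The lid's hinge runs along x on its +y side (the robot's left) and the open lid leans out to +y; the other three sides are free to pour over.
- hopper_mouth (a point): Centre of the hopper's open mouth, level with its rim, 90 mm above the table (opening 132 x 132 mm).
- lid (a joint): Hinge angle, rad: 0 shut on the hopper, 1.571 (pi/2) upright, where it balances, 2.3 leaned back on its stop (the start). Almost frictionless hinge: away from 1.571 the lid falls to the nearer end. The lid is a flat plate, 140 mm along the hinge, 135 mm from hinge to free edge, 4 mm thick, about 0.25 kg.
- lid_hinge (a point): Middle of the lid's hinge axis, at hopper frame (0, 70, 94) mm; the axis runs along the hopper's x.
- lid_pin (a point): Gripping point on the lid's pin: a round steel rod, 10 mm thick, parallel to the hinge, sticking out 55 mm beyond the lid's edge on the hopper's -x side (towards the robot). The point is 27 mm from the plate's edge. At lid angle q it lies at hopper frame (-97, 70 - 125 cos q, 94 + 125 sin q) mm. Fingers pointing straight down can straddle it at every angle; it turns in a loose grip.
- scoop: Loose tin scoop, about 0.2 kg, standing flat. Origin under its pan on the table, z up; spout to its -x, upright wooden grip at +x. Pan 100 mm wide (y), side and rear walls 36 mm high, flat floor 3 mm thick from x = -18 to 46 mm, then the spout floor rises 25 degrees to the lip. Tipped spout-down past about 30 degrees the eggs begin to roll out; 55 degrees empties it.
- scoop_grip (a point): Point in the middle of the scoop's wooden grip to be pinched, at scoop frame (63, 0, 70) mm. The grip is an upright bar 28 mm (scoop x) by 16 mm (scoop y), from 3 to 95 mm up: close the fingers along the scoop's y, above the 36 mm walls. When the scoop stands flat this point is 70 mm above the table.
- scoop_lip (a point): Middle of the spout's lip, at scoop frame (-61, 0, 22) mm.
- egg0_center (a point): Centre of a plain wooden dummy egg, 40 x 30 mm, 20 g, lying in the scoop's pan.
- egg1_center (a point): Centre of a plain wooden dummy egg, 40 x 30 mm, 20 g, lying in the scoop's pan.
- egg2_center (a point): Centre of a plain wooden dummy egg, 40 x 30 mm, 20 g, lying in the scoop's pan.
- cup0: Bystander: pale brown ceramic egg cup, 60 mm high, 48 mm wide, on the side near the robot. Origin under its foot.
- cup1: Bystander: the other egg cup, on the far side.
- brush: Bystander: hand brush lying at the right. Origin at its underside.
There are look-alikes about, which are no part of the job. What is shaped like the scoop but orange or turquoise is not meant.

How it is judged:
On the way, in this order (a step that is already met when the one before it is completed fails the run):
1. the scoop is off the table and tipped (angle between scoop's own z axis and vertical above 0.4 rad and height (world z) of scoop_lip above 0.07 m), for 0.1 s.
2. all three eggs are in the hopper (x of egg0_center in the frame of hopper between -0.07 and 0.07 m and y of egg0_center in the frame of hopper between -0.07 and 0.07 m and z of each of egg0_center, egg1_center, egg2_center in the frame of hopper below 0.085 m and x of egg1_center in the frame of hopper between -0.07 and 0.07 m and y of egg1_center in the frame of hopper between -0.07 and 0.07 m and x of egg2_center in the frame of hopper between -0.07 and 0.07 m and y of egg2_center in the frame of hopper between -0.07 and 0.07 m), for 0.1 s.
3. the scoop stands flat on the table, let go of (height (world z) of scoop_grip below 0.08 m and angle between scoop's own z axis and vertical below 0.1 rad and contact force between the fingers and scoop below 0.2 N), for 0.2 s.
4. the lid is held by the fingers at its balance point (value of joint lid between 1.471 and 1.671 rad and contact force between the fingers and lid above 1 N), for 0.3 s.
At the end, for the whole second after the job is handed in: Lid within 0.1 rad of upright (joint 1.471 to 1.671), under 0.1 rad/s, gripped by the fingers with over 1 N, not propped by the scoop; all three eggs inside the hopper below its rim; scoop flat on the table (within 0.1 rad), at rest, not touched by the fingers (all of step 2 and all of step 3 and all of step 4 and velocity of joint lid between -0.1 and 0.1 rad/s and contact force between scoop and lid below 0.1 N and linear speed of scoop below 0.02 m/s); the arm keeps its last pose, push and grip.
It fails at once if the lid falls towards shut (joint below 1.2 rad) (value of joint lid below 1.2 rad).
It fails at once if the lid drops back fast onto its stop (value of joint lid above 2 rad and velocity of joint lid above 2.5 rad/s).
It fails at once if a cup or the brush is pushed more than 30 mm (distance of any of cup0, cup1, brush from where it was at the start of the episode above 0.03 m).
It also fails if it takes over 70 s, if anything falls off the work surface, if the arm or the gripper's body presses on something with over 40 N, if the wrist force passes 120 N, or if a joint passes its speed limit or range.

## Working session

There is one attempt and no reset: what is moved stays moved. The work goes in short steps, Python scripts to look and compute and a tool call to move; the robot and the scene stay as the last step left them, time stands still between calls to the robot, and variables do not carry over. Pictures are saved under pics/ and viewed, at most 13 in all, crops included, and the job is handed in when it is done.

Besides the shell and the picture viewer there is one more tool, called after "Call:" as a command line: name --argument value ..., lists and objects as JSON in quotes. send_rows: Moves the arm, as the interface text tells. Its arguments: {"type":"object","properties":{"steps":{"type":"array","items":{"type":"object","properties":{"claw":{"type":"number"},"dp":{"type":"array","items":{"type":"number"}},"yaw":{"type":"number"}}}},"squeeze":{"type":"number"}},"required":["steps"]}

```bash
mkdir -p pics; cat > h.py <<'E'
import numpy as np, cv2
from bench import arm
def world(cam,px,d,pose=None):
    m=arm.camera_model(cam)
    p=np.array([(px[0]-m['cx'])/m['fx']*d,(px[1]-m['cy'])/m['fy']*d,d,1])
    if 'view' in m: return (np.linalg.inv(m['view'])@p)[:3]
    T=np.eye(4);T[:3,:3]=pose['tcp_rot'];T[:3,3]=pose['eef_pos']
    return (T@np.array(m['mount'])@p)[:3]
def dep(D,px,r=3):
    u,v=int(round(px[0])),int(round(px[1]));w=D[max(0,v-r):v+r+1,max(0,u-r):u+r+1];w=w[w>0]
    return float(np.median(w)) if w.size else 0
E
python3 - <<'E'
from h import *
s=arm.state();print(s['time'],s['eef_pos'],np.round(s['tcp_rot'],3).tolist(),s['gripper_width'])
for c in ['scene','top']:
    I,D=arm.get_image(c);cv2.imwrite(f'pics/{c}0.png',I);np.save(f'{c}D.npy',D)
    for n in ['hopper','hopper_mouth','lid_hinge','lid_pin','scoop','scoop_grip','scoop_lip','egg0_center','egg1_center','cup0','brush']:
        for r in arm.spot_point(c,n)[:4]:
            d=dep(D,r['point'],1);print(c,n,round(r['score'],2),np.round(r['point']),np.round(world(c,r['point'],d),3) if d else None)
E
```

```text
0.0 [0.15868761 0.57833331 0.22151962] [[-0.964, 0.265, -0.001], [0.265, 0.964, -0.002], [0.0, -0.002, -1.0]] 0.08795883918743369
scene hopper 0.63 [396. 284.] [ 0.655 -0.003  0.076]
scene hopper_mouth 0.6 [402. 253.] [0.5   0.091 0.026]
scene lid_hinge 0.75 [426. 245.] [0.564 0.111 0.089]
scene scoop 0.94 [278. 288.] [ 0.591 -0.229  0.069]
scene scoop 0.87 [250. 238.] [ 0.298 -0.24   0.001]
scene scoop 0.82 [193. 360.] [ 0.67  -0.407  0.003]
scene scoop 0.67 [409. 225.] [0.494 0.102 0.1  ]
scene scoop_grip 0.9 [151. 337.] [ 0.668 -0.464  0.078]
scene scoop_grip 0.8 [395. 208.] [0.374 0.126 0.075]
scene scoop_grip 0.73 [221. 227.] [ 0.34  -0.309  0.073]
scene scoop_grip 0.66 [283. 286.] [ 0.596 -0.219  0.074]
scene scoop_lip 0.89 [272. 225.] [ 0.248 -0.171 -0.   ]
scene scoop_lip 0.85 [222. 343.] [ 0.66  -0.351  0.019]
scene scoop_lip 0.85 [424. 209.] [0.493 0.136 0.137]
scene scoop_lip 0.78 [278. 264.] [ 0.426 -0.193 -0.001]
scene egg0_center 0.43 [271. 286.] [ 0.528 -0.231  0.024]
scene egg0_center 0.43 [276. 264.] [ 0.421 -0.197 -0.   ]
scene egg1_center 0.72 [325. 252.] [ 0.408 -
[... 887 characters left out ...]
01  0.027]
top scoop_grip 0.96 [403. 199.] [ 0.575 -0.222  0.095]
top scoop_grip 0.82 [534. 160.] [ 0.655 -0.455  0.09 ]
top scoop_grip 0.75 [196. 316.] [0.36  0.129 0.094]
top scoop_grip 0.71 [448. 342.] [ 0.33  -0.298  0.095]
top scoop_lip 0.81 [376. 361.] [ 0.282 -0.189  0.   ]
top scoop_lip 0.74 [460. 161.] [ 0.67  -0.345  0.02 ]
top scoop_lip 0.73 [142. 335.] [0.32  0.248 0.021]
top scoop_lip 0.58 [383. 270.] [ 0.453 -0.201 -0.   ]
top egg0_center 0.72 [402. 241.] [ 0.509 -0.231  0.029]
top egg1_center 0.72 [378. 234.] [ 0.52  -0.185  0.033]
top cup0 0.77 [312. 301.] [ 0.39  -0.066  0.028]
top cup0 0.75 [311. 149.] [ 0.688 -0.053  0.012]
top brush 0.85 [508. 281.] [ 0.44  -0.433  0.02 ]
```

View pics/top0.png

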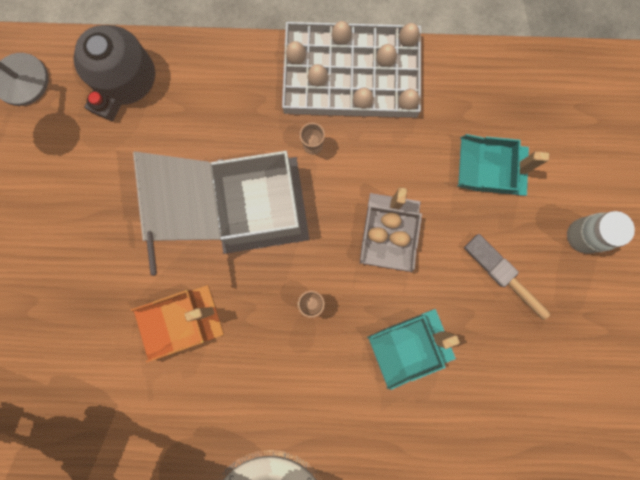

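View pics/scene0.png

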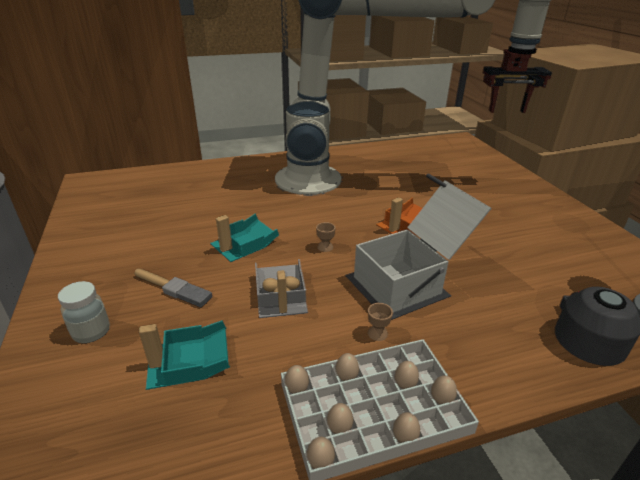

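Candidates for the scoop (top picture): grey tin scoop with three eggs (391,235) with grip (402,197); orange (175,325); turquoise (490,165) and (410,350). The grey one matches. Cups are at (312,135) and (312,303), the brush at (508,275), the hopper at (260,200), the lid to its left and the pin at (152,254).

```bash
python3 - <<'E'
from h import *
D=np.load('topD.npy');m=arm.camera_model('top');V=np.linalg.inv(m['view'])
v,u=np.mgrid[:480,:640]
P=np.stack([(u-m['cx'])/m['fx']*D,(v-m['cy'])/m['fy']*D,D,np.ones_like(D)],-1)@V.T
P=P[...,:3];ok=D>0
def rect(x0,x1,y0,y1,z0,z1,n):
    s=ok&(P[...,0]>x0)&(P[...,0]<x1)&(P[...,1]>y0)&(P[...,1]<y1)&(P[...,2]>z0)&(P[...,2]<z1)
    q=P[s];print(n,len(q),np.round(q.mean(0),4),cv2.minAreaRect((q[:,:2]*1000).astype(np.float32)))
    return q
rect(.47,.68,-.06,.14,.083,.094,'rim')
rect(.45,.70,-.08,.20,.002,.012,'foot')
rect(.53,.62,-.27,-.17,.07,.11,'grip')
rect(.44,.60,-.28,-.15,.032,.042,'walls')
rect(.43,.62,-.28,-.15,.01,.06,'scoop')
q=rect(.36,.49,.13,.26,.15,.23,'pin')
print(np.round(q[::6],3).tolist()[:12])
q=rect(.50,.70,.12,.26,.10,.23,'lid')
A=np.c_[q[:,:2],np.ones(len(q))];c=np.linalg.lstsq(A,q[:,2],rcond=None)[0];print('lidplane',c,q.max(0))
for k in 0,1,2:
  for r in arm.spot_point('top',f'egg{k}_center'): print(k,r['point'])
I=cv2.imread('pics/top0.png');cv2.imwrite('pics/crop.png',cv2.resize(I[170:300,330:460],None,fx=4,fy=4))
E
```

```text
rim 889 [0.5774 0.0472 0.0891] ((576.5556030273438, 44.02659225463867), (141.3429718017578, 139.9647674560547), 10.781893730163574)
foot 4799 [0.5793 0.0387 0.0041] ((574.9082641601562, 59.76216125488281), (279.4346008300781, 249.6344451904297), 89.91129302978516)
grip 177 [ 0.5797 -0.2173  0.0913] ((581.802001953125, -218.42210388183594), (15.8192720413208, 28.132360458374023), 81.42286682128906)
walls 385 [ 0.5327 -0.2135  0.0353] ((526.2457885742188, -211.07058715820312), (100.4225082397461, 132.17181396484375), 82.111572265625)
scoop 2090 [ 0.5118 -0.2098  0.0246] ((525.2943725585938, -210.94644165039062), (100.46281433105469, 136.9821014404297), 82.01191711425781)
pin 477 [0.4678 0.1733 0.1846] ((462.4615173339844, 161.48855590820312), (67.868408203125, 45.40022659301758), 14.57693099975586)
[[0.49, 0.192, 0.192], [0.49, 0.182, 0.193], [0.488, 0.185, 0.191], [0.49, 0.179, 0.183], [0.487, 0.187, 0.192], [0.487, 0.178, 0.191], [0.489, 0.175, 0.177], [0.49, 0.167, 0.173], [0.485, 0.182, 0.192], [0.487, 0.177, 0.183], [0.488, 0.17, 0.176], [0.489, 0.164, 0.168]]
lid 5056 [0.5626 0.1644 0.1535] ((559.6773681640625, 160.37562561035156), (130.56626892089844, 90.72024536132812), 10.002835273742676)
lidplane [-0.20777783  1.09134297  0.09099322] [0.63075699 0.21523288 0.1981987 ]
0 [401.9, 240.7]
1 [377.6, 234.0]
2 [393.0, 219.0]
```

View pics/crop.png

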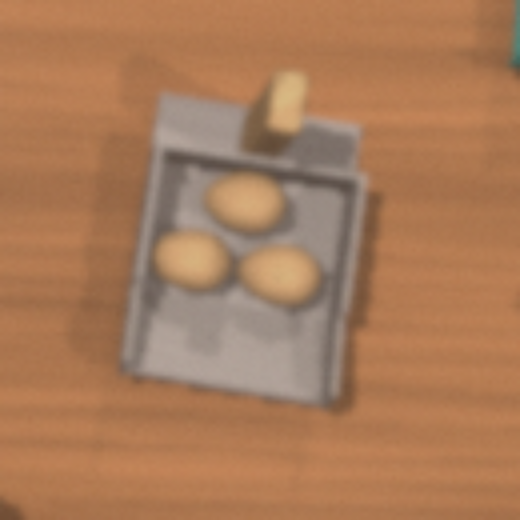

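The crop confirms it: grey tin scoop, three eggs, wooden grip at crop (288,95), spout toward the robot.

Call:
send_rows --steps '[{"claw": 0, "dp": [-41, -44, 0], "yaw": -0.129}, {"claw": 0, "dp": [-82, -87, 0], "yaw": -0.129}, {"claw": 0, "dp": [-124, -131, 0], "yaw": -0.129}, {"claw": 0, "dp": [-165, -175, 0], "yaw": -0.129}, {"claw": 0, "dp": [-206, -218, 0], "yaw": -0.129}]'

```text
time: 1.98
eef_pos: [0.3003, 0.3122, 0.2228]
tcp_rot: [[-0.99, 0.138, 0.001], [0.138, 0.99, 0.0], [-0.001, 0.001, -1.0]]
contact_force: [-0.4, 0.6, -0.7]
gripper_width: 0.0879
grip_force: 0.0
```

Call:
send_rows --steps '[{"claw": 0, "dp": [-35, -49, 0], "yaw": 0}, {"claw": 0, "dp": [-71, -97, 0], "yaw": 0}, {"claw": 0, "dp": [-106, -146, 0], "yaw": 0}, {"claw": 0, "dp": [-142, -195, 0], "yaw": 0}, {"claw": 0, "dp": [-177, -243, 0], "yaw": 0}]'

```text
time: 2.6
eef_pos: [0.4421, 0.0468, 0.223]
tcp_rot: [[-0.99, 0.139, 0.001], [0.139, 0.99, 0.0], [-0.001, 0.0, -1.0]]
contact_force: [1.0, 0.4, -0.6]
gripper_width: 0.0878
grip_force: 0.0
```

Call:
send_rows --steps '[{"claw": 0, "dp": [-35, -49, 0], "yaw": 0}, {"claw": 0, "dp": [-71, -97, 0], "yaw": 0}, {"claw": 0, "dp": [-106, -146, 0], "yaw": 0}, {"claw": 0, "dp": [-142, -195, 0], "yaw": 0}, {"claw": 0, "dp": [-177, -243, 0], "yaw": 0}]'

```text
time: 3.22
eef_pos: [0.5838, -0.2184, 0.2227]
tcp_rot: [[-0.99, 0.139, 0.001], [0.139, 0.99, -0.0], [-0.001, 0.0, -1.0]]
contact_force: [0.4, 0.1, -0.8]
gripper_width: 0.0877
grip_force: 0.0
```

```bash
cat >> h.py <<'E'
def plan(x,y,z,ang=None):
    "needed dp (mm) and yaw to bring TCP to world x,y,z with closing axis at ang deg"
    s=arm.state();R=np.array(s['tcp_rot']);p=np.array(s['eef_pos'])
    a=np.degrees(np.arctan2(R[1,1],R[0,1]))
    yw=0 if ang is None else -np.radians((ang-a+90)%180-90)
    print('t',round(s['time'],2),'tcp',np.round(p,4),'ang',round(a,2),'F',np.round(s['contact_force'],1),'w',round(s['gripper_width'],4),'grip',round(s['grip_force'],1),'-> dp',np.round(R.T@(np.array([x,y,z])-p)*1000,1),'yaw',round(yw,3))
E
python3 - <<'E'
from h import *
plan(.5815,-.2184,.047,82)
s=arm.state()
I,D=arm.get_image('wrist');cv2.imwrite('pics/w1.png',I)
for r in arm.spot_point('wrist','scoop_grip')[:3]:
    d=dep(D,r['point'],1);print(r['score'],r['point'],world('wrist',r['point'],d,s))
m=arm.camera_model('wrist')
v,u=np.mgrid[:480,:640];T=np.eye(4);T[:3,:3]=s['tcp_rot'];T[:3,3]=s['eef_pos']
P=(np.stack([(u-m['cx'])/m['fx']*D,(v-m['cy'])/m['fy']*D,D,np.ones_like(D)],-1)@(T@np.array(m['mount'])).T)[...,:3]
k=(D>0)&(P[...,2]>.075)&(P[...,2]<.105)&(abs(P[...,0]-.58)<.05)&(abs(P[...,1]+.218)<.05)
q=P[k];print(len(q),q.mean(0) if len(q) else '',cv2.minAreaRect((q[:,:2]*1000).astype(np.float32)) if len(q)>5 else '')
E
```

```text
t 3.23 tcp [ 0.5838 -0.2184  0.2227] ang 82.03 F [ 0.4  0.1 -0.8] w 0.0877 grip 0.0 -> dp [  2.4  -0.4 175.7] yaw 0.001
0.91 [327.0, 222.7] [ 0.57588556 -0.21587194  0.0952668 ]
909 [ 0.57988651 -0.21819168  0.09351898] ((581.6646118164062, -218.53311157226562), (15.520532608032227, 28.354400634765625), 81.71448516845703)
```

Call:
send_rows --steps '[{"claw": 0, "dp": [2, 0, 50], "yaw": 0}, {"claw": 0, "dp": [2, 0, 100], "yaw": 0}, {"claw": 0, "dp": [2, 0, 145], "yaw": 0}, {"claw": 0, "dp": [2, 0, 170], "yaw": 0}, {"claw": 0, "dp": [2, 0, 176], "yaw": 0}]'

```text
time: 3.95
eef_pos: [0.5799, -0.2151, 0.0446]
tcp_rot: [[-0.99, 0.138, -0.003], [0.138, 0.99, 0.002], [0.003, 0.001, -1.0]]
contact_force: [0.8, 0.3, -0.1]
gripper_width: 0.088
grip_force: 0.0
```

Call:
send_rows --steps '[{"claw": 1, "dp": [0, 0, 0], "yaw": 0}, {"claw": 1, "dp": [0, 0, 0], "yaw": 0}, {"claw": 1, "dp": [0, 0, 0], "yaw": 0}, {"claw": 1, "dp": [0, 0, 0], "yaw": 0}, {"claw": 1, "dp": [0, 0, 0], "yaw": 0}]' --squeeze 55

```text
time: 4.58
eef_pos: [0.5812, -0.2162, 0.0469]
tcp_rot: [[-0.99, 0.138, 0.0], [0.138, 0.99, -0.0], [-0.0, -0.0, -1.0]]
contact_force: [0.9, 0.8, 0.4]
gripper_width: 0.0414
grip_force: 0.0
```

Call:
send_rows --steps '[{"claw": 1, "dp": [0, 0, -1], "yaw": 0}, {"claw": 1, "dp": [0, 0, -3], "yaw": 0}, {"claw": 1, "dp": [0, 0, -6], "yaw": 0}, {"claw": 1, "dp": [0, 0, -10], "yaw": 0}, {"claw": 1, "dp": [0, 0, -15], "yaw": 0}]'

```text
time: 5.2
eef_pos: [0.5809, -0.216, 0.0615]
tcp_rot: [[-0.99, 0.138, -0.001], [0.138, 0.99, 0.0], [0.001, 0.0, -1.0]]
contact_force: [0.5, -0.4, -3.3]
gripper_width: 0.0158
grip_force: 55.0
```

```bash
python3 - <<'E'
from h import *
plan(.5815,-.2184,.3,82)
I,D=arm.get_image('scene');cv2.imwrite('pics/s2.png',cv2.resize(I[190:350,200:440],None,fx=3,fy=3))
E
```

```text
t 5.2 tcp [ 0.5809 -0.216   0.0615] ang 82.05 F [ 0.5 -0.4 -3.3] w 0.0158 grip 55.0 -> dp [  -0.7   -2.3 -238.5] yaw 0.001
```

View pics/s2.png

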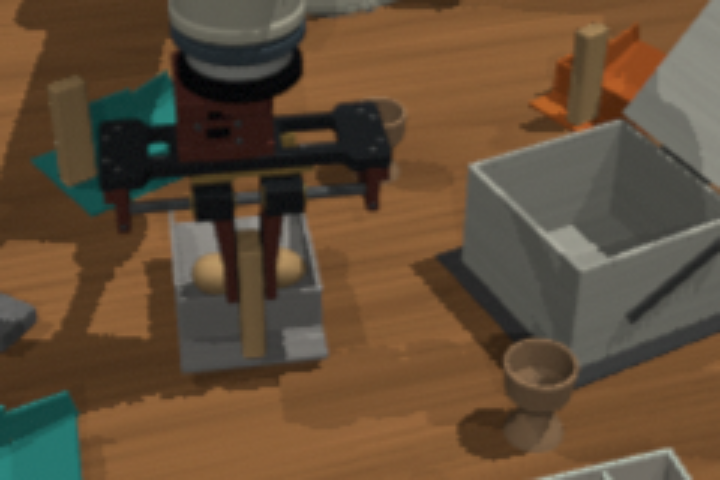

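The scoop hangs flat in the grip (crop (250,290)), eggs at (210,272) and (288,265); the hopper is at (590,230) and the far cup at (540,370).

Call:
send_rows --steps '[{"claw": 1, "dp": [0, 0, -25], "yaw": 0}, {"claw": 1, "dp": [0, 0, -55], "yaw": 0}, {"claw": 1, "dp": [0, 0, -85], "yaw": 0}, {"claw": 1, "dp": [0, 0, -115], "yaw": 0}, {"claw": 1, "dp": [0, 0, -139], "yaw": 0}]'

```text
time: 5.88
eef_pos: [0.5813, -0.2162, 0.2023]
tcp_rot: [[-0.99, 0.138, 0.001], [0.138, 0.99, -0.001], [-0.001, -0.0, -1.0]]
contact_force: [0.5, -0.4, -2.7]
gripper_width: 0.0158
grip_force: 55.0
```

Call:
send_rows --steps '[{"claw": 1, "dp": [-3, 20, 0], "yaw": 0}, {"claw": 1, "dp": [-8, 50, 0], "yaw": 0}, {"claw": 1, "dp": [-13, 82, 0], "yaw": 0}, {"claw": 1, "dp": [-18, 115, 0], "yaw": 0}, {"claw": 1, "dp": [-22, 143, 0], "yaw": 0}]'

```text
time: 6.5
eef_pos: [0.6226, -0.0748, 0.1986]
tcp_rot: [[-0.991, 0.137, -0.002], [0.137, 0.991, 0.001], [0.002, 0.001, -1.0]]
contact_force: [1.2, 0.0, -3.5]
gripper_width: 0.0157
grip_force: 55.0
```

Call:
send_rows --steps '[{"claw": 1, "dp": [-4, 30, 0], "yaw": -0.08}, {"claw": 1, "dp": [-9, 61, 0], "yaw": -0.16}, {"claw": 1, "dp": [-14, 92, 0], "yaw": -0.24}, {"claw": 1, "dp": [-19, 122, 0], "yaw": -0.31}, {"claw": 1, "dp": [-23, 143, 0], "yaw": -0.328}]'

```text
time: 7.12
eef_pos: [0.6649, 0.0634, 0.1988]
tcp_rot: [[-0.982, -0.19, -0.002], [-0.19, 0.982, 0.0], [0.002, 0.001, -1.0]]
contact_force: [-1.1, -0.4, -3.1]
gripper_width: 0.016
grip_force: 55.0
```

```bash
python3 - <<'E'
from h import *
plan(.665,.0608,.19,100.8)
I,D=arm.get_image('scene');cv2.imwrite('pics/s3.png',cv2.resize(I[130:350,280:540],None,fx=2.7,fy=2.7))
I,D=arm.get_image('top');np.save('t.npy',D)
for n in 'scoop_lip','scoop_grip','egg0_center','egg1_center','egg2_center':
  for c in ['top']:
    for r in arm.spot_point(c,n)[:3]: 
        d=dep(D,r['point'],1);print(n,round(r['score'],2),r['point'],np.round(world(c,r['point'],d),3))
E
```

```text
t 7.12 tcp [0.6649 0.0634 0.1988] ang 100.95 F [-1.1 -0.4 -3.1] w 0.016 grip 55.0 -> dp [ 0.4 -2.6  8.8] yaw 0.003
scoop_lip 0.8 [458.9, 162.4] [ 0.673 -0.348  0.002]
scoop_lip 0.79 [376.7, 361.2] [ 0.284 -0.188  0.02 ]
scoop_lip 0.56 [248.5, 200.9] [0.548 0.037 0.167]
scoop_grip 0.95 [449.2, 343.2] [ 0.328 -0.301  0.094]
scoop_grip 0.75 [227.7, 118.7] [0.654 0.061 0.238]
scoop_grip 0.72 [534.6, 157.7] [ 0.657 -0.455  0.094]
egg0_center 0.88 [252.8, 168.6] [0.598 0.031 0.178]
egg1_center 0.52 [225.3, 173.6] [ 0.501 -0.002  0.498]
egg2_center 0.62 [237.0, 150.5] [0.626 0.057 0.18 ]
```

View pics/s3.png

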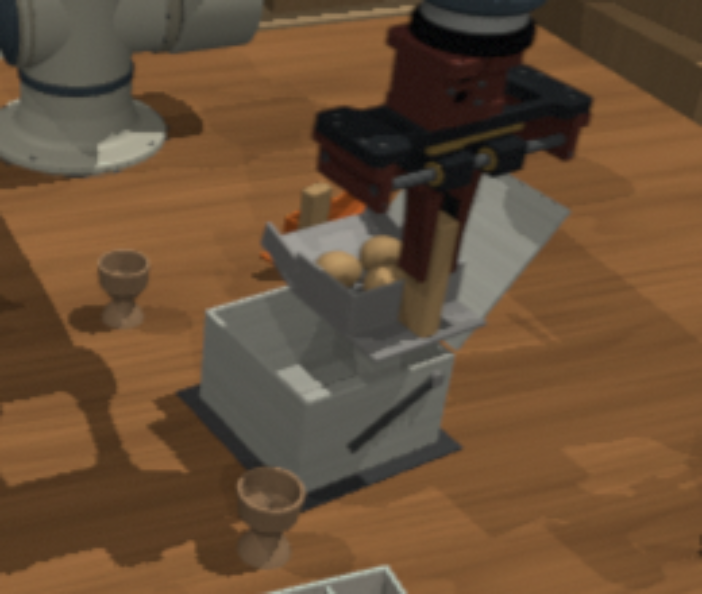

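Picture: the scoop is flat above the hopper (crop (350,290)) with all three eggs in it, and the lid is leaning at (510,240). I now loosen the grip in steps so that it pivots.

Call:
send_rows --steps '[{"claw": 1, "dp": [0, -1, 1], "yaw": 0}, {"claw": 1, "dp": [0, -2, 2], "yaw": 0}, {"claw": 1, "dp": [0, -3, 3], "yaw": 0}, {"claw": 1, "dp": [0, -3, 4], "yaw": 0}, {"claw": 1, "dp": [0, -3, 4], "yaw": 0}]' --squeeze 20

```text
time: 8.1
eef_pos: [0.6658, 0.058, 0.1965]
tcp_rot: [[-0.982, -0.188, -0.0], [-0.188, 0.982, -0.0], [0.0, 0.0, -1.0]]
contact_force: [0.4, 0.2, -2.6]
gripper_width: 0.016
grip_force: 20.0
```

```bash
cat >> h.py <<'E'
def tilt():
    "scoop tilt: slope of pan wall tops/lip seen by top camera along hopper x"
    I,D=arm.get_image('top')
    for n in 'scoop_lip','egg0_center':
        for r in arm.spot_point('top',n)[:5]:
            d=dep(D,r['point'],1);w=world('top',r['point'],d)
            if abs(w[0]-.57)<.13 and abs(w[1]-.04)<.1: print(n,round(r['score'],2),np.round(w,3))
    return I,D
E
python3 - <<'E'
from h import *
plan(.665,.0608,.19,100.8);tilt()
E
```

```text
t 8.1 tcp [0.6658 0.058  0.1965] ang 100.84 F [ 0.4  0.2 -2.6] w 0.016 grip 20.0 -> dp [0.2 2.9 6.5] yaw 0.001
scoop_lip 0.6 [0.576 0.062 0.006]
egg0_center 0.74 [0.606 0.027 0.177]
```

Call:
send_rows --steps '[{"claw": 1, "dp": [0, 1, 0], "yaw": 0}, {"claw": 1, "dp": [0, 2, 0], "yaw": 0}, {"claw": 1, "dp": [0, 3, 0], "yaw": 0}, {"claw": 1, "dp": [0, 3, 0], "yaw": 0}, {"claw": 1, "dp": [0, 3, 0], "yaw": 0}]' --squeeze 10

```text
time: 8.88
eef_pos: [0.6652, 0.0609, 0.1966]
tcp_rot: [[-0.982, -0.188, -0.0], [-0.188, 0.982, -0.0], [0.0, -0.0, -1.0]]
contact_force: [-1.0, 1.1, -2.6]
gripper_width: 0.0164
grip_force: 10.0
```

```bash
python3 - <<'E'
from h import *
plan(.665,.0608,.19,100.8);tilt()
E
```

```text
t 8.88 tcp [0.6652 0.0609 0.1966] ang 100.84 F [-1.   1.1 -2.6] w 0.0164 grip 10.0 -> dp [ 0.3 -0.   6.6] yaw 0.001
scoop_lip 0.73 [0.575 0.069 0.004]
egg0_center 0.77 [0.607 0.032 0.178]
```

Call:
send_rows --steps '[{"claw": 1, "dp": [0, 0, 0], "yaw": 0}, {"claw": 1, "dp": [0, 0, 0], "yaw": 0}, {"claw": 1, "dp": [0, 0, 0], "yaw": 0}, {"claw": 1, "dp": [0, 0, 0], "yaw": 0}, {"claw": 1, "dp": [0, 0, 0], "yaw": 0}]' --squeeze 6

```text
time: 9.65
eef_pos: [0.6653, 0.0609, 0.1967]
tcp_rot: [[-0.982, -0.188, 0.0], [-0.188, 0.982, -0.0], [-0.0, -0.0, -1.0]]
contact_force: [-0.3, -0.7, -2.9]
gripper_width: 0.0158
grip_force: 6.0
```

```bash
python3 - <<'E'
from h import *
plan(.665,.0608,.19,100.8);tilt()
I,D=arm.get_image('scene');cv2.imwrite('pics/s4.png',cv2.resize(I[130:350,280:540],None,fx=2.7,fy=2.7))
E
```

```text
t 9.65 tcp [0.6653 0.0609 0.1967] ang 100.84 F [-0.3 -0.7 -2.9] w 0.0158 grip 6.0 -> dp [0.3 0.  6.7] yaw 0.001
scoop_lip 0.56 [0.584 0.069 0.006]
egg0_center 0.82 [0.601 0.026 0.166]
```

View pics/s4.png

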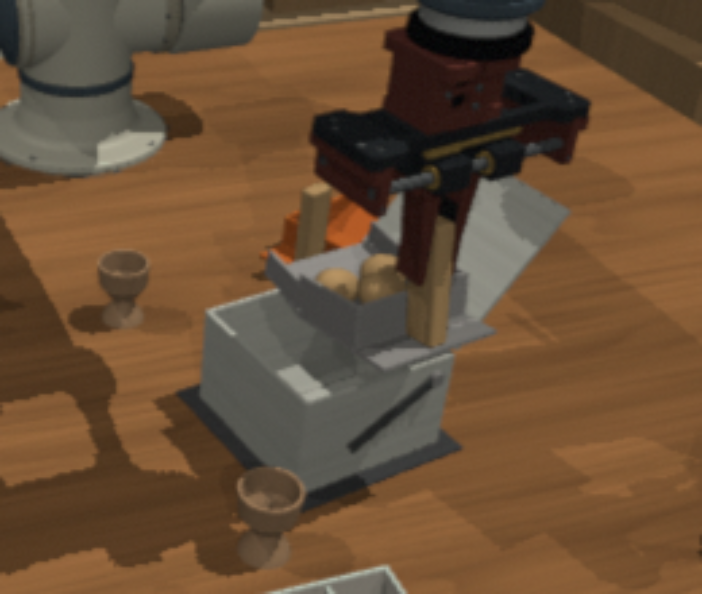

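The scoop has started to tip slightly, with the eggs still in it (crop (340,285), (385,280)).

Call:
send_rows --steps '[{"claw": 1, "dp": [0, 0, 0], "yaw": 0}, {"claw": 1, "dp": [0, 0, 0], "yaw": 0}, {"claw": 1, "dp": [0, 0, 0], "yaw": 0}, {"claw": 1, "dp": [0, 0, 0], "yaw": 0}, {"claw": 1, "dp": [0, 0, 0], "yaw": 0}]' --squeeze 3

```text
time: 10.48
eef_pos: [0.6652, 0.0609, 0.1966]
tcp_rot: [[-0.982, -0.188, -0.0], [-0.188, 0.982, -0.0], [0.0, -0.0, -1.0]]
contact_force: [-0.3, 0.3, -2.2]
gripper_width: 0.016
grip_force: 3.0
```

```bash
python3 - <<'E'
from h import *
plan(.665,.0608,.19,100.8);tilt()
I,D=arm.get_image('scene');cv2.imwrite('pics/s5.png',cv2.resize(I[130:350,280:540],None,fx=2.7,fy=2.7))
E
```

```text
t 10.47 tcp [0.6652 0.0609 0.1966] ang 100.84 F [-0.3  0.3 -2.2] w 0.016 grip 3.0 -> dp [ 0.2 -0.   6.6] yaw 0.001
scoop_lip 0.9 [0.639 0.067 0.016]
egg0_center 0.74 [0.597 0.056 0.103]
```

View pics/s5.png

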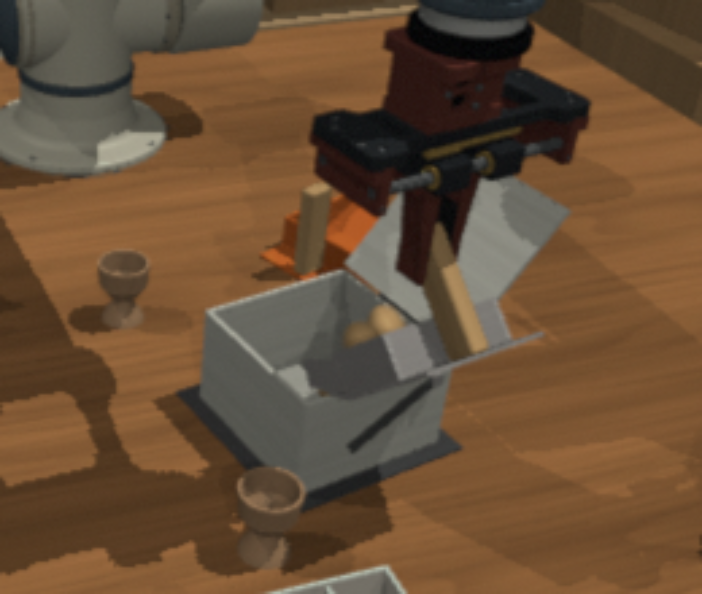

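The scoop has tipped to about 40° with its spout inside the hopper; eggs are visible at crop (358,330) and (385,320). A small shake should clear it.

Call:
send_rows --steps '[{"claw": 1, "dp": [5, 0, -6], "yaw": 0}, {"claw": 1, "dp": [-5, 0, -6], "yaw": 0}, {"claw": 1, "dp": [10, 0, -6], "yaw": 0}, {"claw": 1, "dp": [0, 0, -6], "yaw": 0}, {"claw": 1, "dp": [5, 0, -6], "yaw": 0}]'

```text
time: 11.3
eef_pos: [0.6614, 0.0602, 0.2022]
tcp_rot: [[-0.982, -0.188, 0.0], [-0.188, 0.982, 0.0], [-0.0, 0.0, -1.0]]
contact_force: [-0.4, -1.3, -1.9]
gripper_width: 0.0164
grip_force: 3.0
```

```bash
python3 - <<'E'
from h import *
plan(.665,.0608,.19,100.8);I,D=tilt()
for c in 'top','scene':
  J,D=(I,D) if c=='top' else arm.get_image(c)
  for r in arm.masks_of(c,'egg0_center'):
    d=dep(D,r['point'],1);print(c,round(r['score'],2),r['point'],r['mask'].sum(),np.round(world(c,r['point'],d),3))
  if c=='scene':S=J
a=cv2.resize(S[170:350,330:510],None,fx=2.2,fy=2.2);b=cv2.resize(I[130:270,200:340],(396,396))
cv2.imwrite('pics/s6.png',np.hstack([a,b]))
E
```

```text
t 11.3 tcp [0.6614 0.0602 0.2022] ang 100.85 F [-0.4 -1.3 -1.9] w 0.0164 grip 3.0 -> dp [-3.7 -0.1 12.2] yaw 0.001
scoop_lip 0.76 [0.616 0.07  0.004]
egg0_center 0.68 [0.531 0.047 0.032]
top 0.56 [253.4, 223.9] 233 [0.532 0.05  0.034]
```

View pics/s6.png

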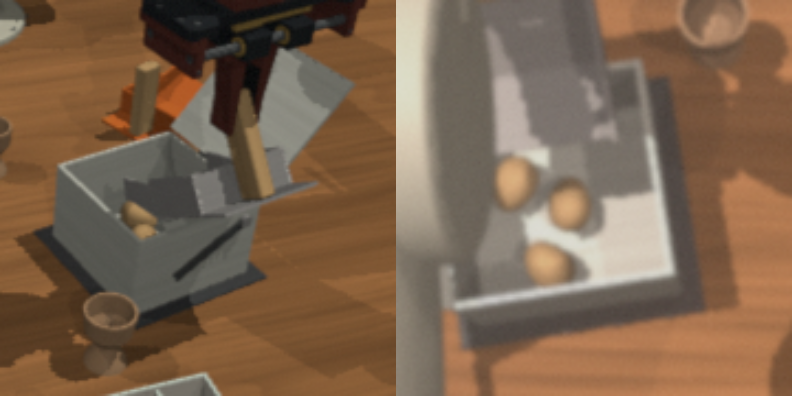

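All three eggs lie in the hopper (right half: (515,182), (570,205), (548,263)) and the scoop is empty. Next I firm the grip, lift and take it back.

Call:
send_rows --steps '[{"claw": 1, "dp": [0, 0, 0], "yaw": 0}, {"claw": 1, "dp": [0, 0, -10], "yaw": 0}, {"claw": 1, "dp": [0, 0, -30], "yaw": 0}, {"claw": 1, "dp": [0, 0, -50], "yaw": 0}, {"claw": 1, "dp": [0, 0, -65], "yaw": 0}]' --squeeze 25

```text
time: 12.22
eef_pos: [0.6605, 0.06, 0.2697]
tcp_rot: [[-0.982, -0.188, 0.002], [-0.188, 0.982, 0.0], [-0.002, -0.0, -1.0]]
contact_force: [0.2, -0.2, -2.7]
gripper_width: 0.0161
grip_force: 25.0
```

Call:
send_rows --steps '[{"claw": 1, "dp": [14, -20, 0], "yaw": 0}, {"claw": 1, "dp": [38, -48, 0], "yaw": 0}, {"claw": 1, "dp": [62, -78, 0], "yaw": 0}, {"claw": 1, "dp": [86, -108, 0], "yaw": 0}, {"claw": 1, "dp": [110, -138, 0], "yaw": 0}]'

```text
time: 12.85
eef_pos: [0.5776, -0.0973, 0.2682]
tcp_rot: [[-0.982, -0.188, 0.001], [-0.188, 0.982, -0.0], [-0.0, -0.0, -1.0]]
contact_force: [1.0, -0.6, -1.4]
gripper_width: 0.016
grip_force: 25.0
```

Call:
send_rows --steps '[{"claw": 1, "dp": [24, -30, 0], "yaw": 0}, {"claw": 1, "dp": [48, -60, 20], "yaw": 0}, {"claw": 1, "dp": [70, -90, 55], "yaw": 0}, {"claw": 1, "dp": [85, -110, 95], "yaw": 0}, {"claw": 1, "dp": [90, -116, 125], "yaw": 0}]'

```text
time: 13.48
eef_pos: [0.5105, -0.2284, 0.1413]
tcp_rot: [[-0.983, -0.186, -0.001], [-0.186, 0.983, 0.0], [0.001, 0.0, -1.0]]
contact_force: [-0.3, 1.2, -2.0]
gripper_width: 0.0155
grip_force: 25.0
```

```bash
python3 - <<'E'
from h import *
plan(.60,-.21,.049,100.8)
I,D=arm.get_image('top')
I2,D2=arm.get_image('scene')
cv2.imwrite('pics/s7.png',np.hstack([cv2.resize(I2[170:350,200:380],(396,396)),cv2.resize(I[150:330,300:480],(396,396))]))
for r in arm.spot_point('scene','scoop_lip'):
    print(round(r['score'],2),r['point'],np.round(world('scene',r['point'],dep(D2,r['point'],1)),3))
E
```

```text
t 13.47 tcp [ 0.5105 -0.2284  0.1413] ang 100.72 F [-0.3  1.2 -2. ] w 0.0155 grip 25.0 -> dp [-91.4   1.4  92.2] yaw -0.001
0.86 [226.3, 345.4] [ 0.668 -0.344  0.02 ]
0.62 [424.3, 208.4] [0.492 0.137 0.137]
0.58 [268.8, 226.0] [ 0.517 -0.226  0.167]
```

View pics/s7.png

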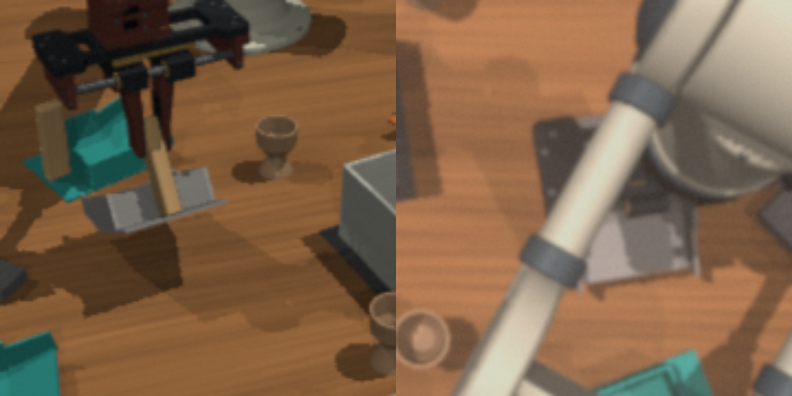

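The tipped empty scoop hangs over free table (left half (155,200)). I lower it with a loose grip, trailing the lip backward so it lies down flat.

Call:
send_rows --steps '[{"claw": 1, "dp": [0, 0, 15], "yaw": 0}, {"claw": 1, "dp": [0, 0, 30], "yaw": 0}, {"claw": 1, "dp": [-5, 0, 36], "yaw": 0}, {"claw": 1, "dp": [-13, 0, 41], "yaw": 0}, {"claw": 1, "dp": [-22, 0, 46], "yaw": 0}]' --squeeze 4

```text
time: 14.25
eef_pos: [0.5342, -0.2229, 0.0968]
tcp_rot: [[-0.982, -0.188, 0.001], [-0.188, 0.982, -0.0], [-0.001, -0.0, -1.0]]
contact_force: [0.5, 0.1, -1.8]
gripper_width: 0.0157
grip_force: 4.0
```

Call:
send_rows --steps '[{"claw": 1, "dp": [-10, 0, 5], "yaw": 0}, {"claw": 1, "dp": [-20, 0, 10], "yaw": 0}, {"claw": 1, "dp": [-28, 0, 15], "yaw": 0}, {"claw": 1, "dp": [-36, 0, 20], "yaw": 0}, {"claw": 1, "dp": [-44, 0, 25], "yaw": 0}]'

```text
time: 14.88
eef_pos: [0.5769, -0.2147, 0.0713]
tcp_rot: [[-0.982, -0.188, -0.0], [-0.188, 0.982, -0.0], [0.0, -0.0, -1.0]]
contact_force: [-0.4, -0.0, -0.3]
gripper_width: 0.0159
grip_force: 4.0
```

```bash
python3 - <<'E'
from h import *
plan(.60,-.21,.049,100.8)
s=arm.state();I,D=arm.get_image('wrist');cv2.imwrite('pics/w8.png',I)
m=arm.camera_model('wrist')
v,u=np.mgrid[:480,:640];T=np.eye(4);T[:3,:3]=s['tcp_rot'];T[:3,3]=s['eef_pos']
P=(np.stack([(u-m['cx'])/m['fx']*D,(v-m['cy'])/m['fy']*D,D,np.ones_like(D)],-1)@(T@np.array(m['mount'])).T)[...,:3]
# profile of scoop along its -x axis, on the pan, as seen by wrist camera
R=np.array(s['tcp_rot']);L=(P-np.array(s['eef_pos']))@R*1000
for f in range(-40,150,10):
    k=(D>0)&(abs(L[...,0]-f)<3)&(abs(L[...,1]-25)<8)
    if k.any(): print(f,np.round(np.median(P[k][:,2])*1000,1),end=' | ')
E
```

```text
t 14.88 tcp [ 0.5769 -0.2147  0.0713] ang 100.84 F [-0.4 -0.  -0.3] w 0.0159 grip 4.0 -> dp [-23.6   0.3  22.3] yaw 0.001
-30 -0.1 | -20 12.6 | -10 11.5 | 0 10.9 | 10 34.2 | 20 176.3 | 30 173.7 | 40 6.5 | 50 5.4 | 60 4.3 | 70 3.3 | 80 5.6 | 90 9.0 | 100 12.4 | 110 16.0 | 120 0.6 | 130 0.1 |
```

Nearly flat, with about 6° left.

Call:
send_rows --steps '[{"claw": 1, "dp": [-3, 0, 3], "yaw": 0}, {"claw": 1, "dp": [-6, 0, 6], "yaw": 0}, {"claw": 1, "dp": [-9, 0, 9], "yaw": 0}, {"claw": 1, "dp": [-10, 0, 11], "yaw": 0}, {"claw": 1, "dp": [-10, 0, 11], "yaw": 0}]'

```text
time: 15.55
eef_pos: [0.5865, -0.2128, 0.0613]
tcp_rot: [[-0.982, -0.188, 0.001], [-0.188, 0.982, -0.0], [-0.001, -0.0, -1.0]]
contact_force: [-0.8, 1.9, 4.9]
gripper_width: 0.0161
grip_force: 4.0
```

Call:
send_rows --steps '[{"claw": 0.8, "dp": [0, 0, 0], "yaw": 0}, {"claw": 0.5, "dp": [0, 0, 0], "yaw": 0}, {"claw": 0, "dp": [0, 0, 0], "yaw": 0}, {"claw": 0, "dp": [0, 0, 0], "yaw": 0}, {"claw": 0, "dp": [0, 0, 0], "yaw": 0}]'

```text
time: 16.18
eef_pos: [0.5863, -0.2129, 0.0606]
tcp_rot: [[-0.982, -0.188, -0.0], [-0.188, 0.982, -0.0], [0.0, 0.0, -1.0]]
contact_force: [1.2, -0.2, 0.9]
gripper_width: 0.0542
grip_force: 0.0
```

Call:
send_rows --steps '[{"claw": 0, "dp": [0, 0, 0], "yaw": 0}, {"claw": 0, "dp": [0, 0, 0], "yaw": 0}, {"claw": 0, "dp": [0, 0, -30], "yaw": 0}, {"claw": 0, "dp": [0, 0, -80], "yaw": 0}, {"claw": 0, "dp": [0, 0, -130], "yaw": 0}]'

```text
time: 16.8
eef_pos: [0.586, -0.2127, 0.1917]
tcp_rot: [[-0.982, -0.188, -0.001], [-0.188, 0.982, 0.0], [0.001, 0.0, -1.0]]
contact_force: [0.7, 0.6, -0.9]
gripper_width: 0.0881
grip_force: 0.0
```

```bash
python3 - <<'E'
from h import *
plan(.45,.1764,.29,100.8)
s=arm.state();I,D=arm.get_image('wrist')
m=arm.camera_model('wrist')
v,u=np.mgrid[:480,:640];T=np.eye(4);T[:3,:3]=s['tcp_rot'];T[:3,3]=s['eef_pos']
P=(np.stack([(u-m['cx'])/m['fx']*D,(v-m['cy'])/m['fy']*D,D,np.ones_like(D)],-1)@(T@np.array(m['mount'])).T)[...,:3]
R=np.array(s['tcp_rot']);L=(P-np.array(s['eef_pos']))@R*1000
for f in range(-40,150,10):
    k=(D>0)&(abs(L[...,0]-f)<3)&(abs(L[...,1]-25)<8)
    if k.any(): print(f,np.round(np.median(P[k][:,2])*1000,1),end=' | ')
k=(D>0)&(abs(L[...,0])<30)&(abs(L[...,1])<25)&(P[...,2]>.06)&(P[...,2]<.12);print('grip top',np.median(P[k],0))
E
```

```text
t 16.8 tcp [ 0.586  -0.2127  0.1917] ang 100.84 F [ 0.7  0.6 -0.9] w 0.0881 grip 0.0 -> dp [ 60.5 407.8 -98.1] yaw 0.001
-40 0.0 | -30 -0.1 | -20 0.0 | -10 3.2 | 0 3.0 | 10 3.1 | 20 299.5 | 30 286.9 | 40 3.0 | 50 2.9 | 60 3.1 | 70 3.1 | 80 3.1 | 90 7.0 | 100 11.5 | 110 16.5 | 120 20.8 | 130 0.1 | 140 0.2 | grip top [ 0.58128264 -0.21291352  0.09455433]
```

The scoop stands flat (floor 3 mm at every sample, grip top 94.5 mm) and is let go. Next, the pin.

Call:
send_rows --steps '[{"claw": 0, "dp": [6, 40, -40], "yaw": 0}, {"claw": 0, "dp": [12, 88, -75], "yaw": 0}, {"claw": 0, "dp": [19, 138, -80], "yaw": 0}, {"claw": 0, "dp": [27, 190, -80], "yaw": 0}, {"claw": 0, "dp": [34, 240, -80], "yaw": 0}]'

```text
time: 17.48
eef_pos: [0.5071, 0.0179, 0.2709]
tcp_rot: [[-0.982, -0.188, 0.001], [-0.188, 0.982, 0.0], [-0.001, -0.0, -1.0]]
contact_force: [-0.2, 0.6, 0.5]
gripper_width: 0.0877
grip_force: 0.0
```

Call:
send_rows --steps '[{"claw": 0, "dp": [7, 50, 0], "yaw": 0}, {"claw": 0, "dp": [14, 100, 0], "yaw": 0}, {"claw": 0, "dp": [20, 140, 0], "yaw": 0}, {"claw": 0, "dp": [24, 167, 0], "yaw": 0}, {"claw": 0, "dp": [24, 167, 0], "yaw": 0}]'

```text
time: 18.1
eef_pos: [0.4523, 0.1773, 0.2707]
tcp_rot: [[-0.982, -0.191, 0.0], [-0.191, 0.982, 0.0], [-0.0, 0.0, -1.0]]
contact_force: [0.2, -0.8, -0.5]
gripper_width: 0.0878
grip_force: 0.0
```

```bash
python3 - <<'E'
from h import *
plan(.4526,.1764,.168,100.8)
s=arm.state();I,D=arm.get_image('wrist');cv2.imwrite('pics/w9.png',I)
for r in arm.spot_point('wrist','lid_pin')[:2]: print(r['score'],r['point'],world('wrist',r['point'],dep(D,r['point'],1),s))
m=arm.camera_model('wrist')
v,u=np.mgrid[:480,:640];T=np.eye(4);T[:3,:3]=s['tcp_rot'];T[:3,3]=s['eef_pos']
P=(np.stack([(u-m['cx'])/m['fx']*D,(v-m['cy'])/m['fy']*D,D,np.ones_like(D)],-1)@(T@np.array(m['mount'])).T)[...,:3]
h=(P-[.5766,.044,0])@np.array([[.982,-.187,0],[.187,.982,0],[0,0,1]])*1000
for a in range(-120,-72,8):
    k=(D>0)&(abs(h[...,0]-a)<4)&(abs(h[...,1]-153)<25)&(h[...,2]>160)&(h[...,2]<215)
    print(a,k.sum(),np.round(h[k].mean(0),1) if k.any() else '', np.round(np.percentile(h[k][:,1:],[2,98],axis=0).tolist(),1) if k.any() else '')
E
```

```text
t 18.1 tcp [0.4523 0.1773 0.2707] ang 101.02 F [ 0.2 -0.8 -0.5] w 0.0878 grip 0.0 -> dp [-1.000e-01 -1.000e+00  1.027e+02] yaw 0.004
0.92 [325.5, 250.4] [0.45102585 0.17741382 0.19224826]
-120 227 [-120.   153.6  191. ] [[148.8 187.8]
 [158.2 193.2]]
-112 224 [-112.   153.5  191.2] [[148.8 188. ]
 [158.3 193.2]]
-104 218 [-104.1  153.7  191.1] [[148.7 187.7]
 [158.4 193.2]]
-96 212 [-96.1 153.7 191.1] [[148.9 188. ]
 [158.4 193. ]]
-88 202 [-87.9 153.9 191.2] [[149.4 188.3]
 [158.5 193.1]]
-80 197 [-80.  154.  191.2] [[149.3 188.3]
 [158.6 193.1]]
```

View pics/w9.png

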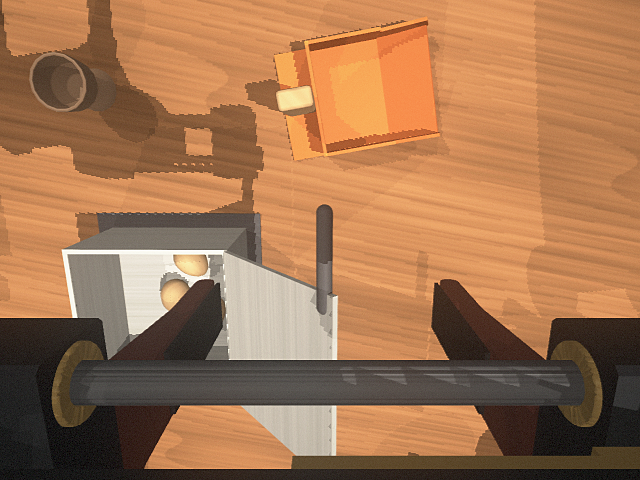

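The pin (dark rod, pixels (325,205)–(325,310)) lies midway between the open fingers; the orange scoop at (370,90) is clear. Descend and close.

Call:
send_rows --steps '[{"claw": 0, "dp": [0, -1, 35], "yaw": 0}, {"claw": 0, "dp": [0, -1, 65], "yaw": 0}, {"claw": 0, "dp": [0, -1, 88], "yaw": 0}, {"claw": 0, "dp": [0, -1, 100], "yaw": 0}, {"claw": 0, "dp": [0, -1, 102], "yaw": 0}]'

```text
time: 18.82
eef_pos: [0.4531, 0.1742, 0.1682]
tcp_rot: [[-0.982, -0.187, -0.001], [-0.187, 0.982, -0.0], [0.001, -0.0, -1.0]]
contact_force: [-0.9, -0.5, 1.3]
gripper_width: 0.0877
grip_force: 0.0
```

Call:
send_rows --steps '[{"claw": 1, "dp": [0, 0, 0], "yaw": 0}, {"claw": 1, "dp": [0, 0, 0], "yaw": 0}, {"claw": 1, "dp": [0, 0, 0], "yaw": 0}, {"claw": 1, "dp": [0, 0, 0], "yaw": 0}, {"claw": 1, "dp": [0, 0, 0], "yaw": 0}]' --squeeze 12

```text
time: 19.45
eef_pos: [0.453, 0.1751, 0.1687]
tcp_rot: [[-0.982, -0.188, 0.0], [-0.188, 0.982, 0.0], [-0.0, 0.0, -1.0]]
contact_force: [-0.2, -0.0, -0.0]
gripper_width: 0.0412
grip_force: 0.0
```

Call:
send_rows --steps '[{"claw": 1, "dp": [0, 0, 0], "yaw": 0}, {"claw": 1, "dp": [0, 0, 0], "yaw": 0}, {"claw": 1, "dp": [0, 0, 0], "yaw": 0}, {"claw": 1, "dp": [0, 0, 0], "yaw": 0}, {"claw": 1, "dp": [0, 0, 0], "yaw": 0}]'

```text
time: 20.08
eef_pos: [0.453, 0.1754, 0.1688]
tcp_rot: [[-0.982, -0.188, 0.0], [-0.188, 0.982, 0.001], [-0.0, 0.001, -1.0]]
contact_force: [-1.1, 3.9, 0.8]
gripper_width: 0.0093
grip_force: 12.0
```

```bash
python3 - <<'E'
from h import *
plan(.4523,.1765,.168,100.8)
E
```

```text
t 20.07 tcp [0.453  0.1754 0.1688] ang 100.86 F [-1.1  3.9  0.8] w 0.0093 grip 12.0 -> dp [0.4 1.2 0.8] yaw 0.001
```

Call:
send_rows --steps '[{"claw": 1, "dp": [0, -5, -4], "yaw": 0}, {"claw": 1, "dp": [0, -10, -8], "yaw": 0}, {"claw": 1, "dp": [0, -15, -11], "yaw": 0}, {"claw": 1, "dp": [0, -20, -15], "yaw": 0}, {"claw": 1, "dp": [0, -26, -18], "yaw": 0}]'

```text
time: 20.7
eef_pos: [0.458, 0.1491, 0.1872]
tcp_rot: [[-0.982, -0.188, 0.0], [-0.188, 0.982, 0.0], [-0.0, 0.0, -1.0]]
contact_force: [-1.9, 3.8, 4.5]
gripper_width: 0.0094
grip_force: 12.0
```

```bash
python3 - <<'E'
from h import *
plan(.4682,.0946,.200,100.8)
E
```

```text
t 20.7 tcp [0.458  0.1491 0.1872] ang 100.84 F [-1.9  3.8  4.5] w 0.0094 grip 12.0 -> dp [  0.2 -55.4 -12.8] yaw 0.001
```

Call:
send_rows --steps '[{"claw": 1, "dp": [0, -5.5, -2.5], "yaw": 0}, {"claw": 1, "dp": [0, -11, -5], "yaw": 0}, {"claw": 1, "dp": [0, -17, -7], "yaw": 0}, {"claw": 1, "dp": [0, -23, -9], "yaw": 0}, {"claw": 1, "dp": [0, -29, -10.5], "yaw": 0}]'

```text
time: 21.32
eef_pos: [0.4634, 0.1204, 0.1969]
tcp_rot: [[-0.982, -0.188, -0.0], [-0.188, 0.982, -0.0], [0.0, -0.0, -1.0]]
contact_force: [-0.4, 1.9, 1.5]
gripper_width: 0.0098
grip_force: 12.0
```

Call:
send_rows --steps '[{"claw": 1, "dp": [0, -6, -1], "yaw": 0}, {"claw": 1, "dp": [0, -12, -2], "yaw": 0}, {"claw": 1, "dp": [0, -18, -2.5], "yaw": 0}, {"claw": 1, "dp": [0, -24, -3], "yaw": 0}, {"claw": 1, "dp": [0, -27, -3], "yaw": 0}]'

```text
time: 21.95
eef_pos: [0.4684, 0.094, 0.2001]
tcp_rot: [[-0.982, -0.188, -0.0], [-0.188, 0.982, -0.0], [0.0, -0.0, -1.0]]
contact_force: [-1.5, 0.5, 1.0]
gripper_width: 0.0095
grip_force: 12.0
```

Call:
send_rows --steps '[{"claw": 1, "dp": [0, 0, 0], "yaw": 0}, {"claw": 1, "dp": [0, 0, 0], "yaw": 0}, {"claw": 1, "dp": [0, 0, 0], "yaw": 0}, {"claw": 1, "dp": [0, 0, 0], "yaw": 0}, {"claw": 1, "dp": [0, 0, 0], "yaw": 0}]'

```text
time: 22.58
eef_pos: [0.4683, 0.0946, 0.2001]
tcp_rot: [[-0.982, -0.188, -0.0], [-0.188, 0.982, 0.0], [0.0, 0.0, -1.0]]
contact_force: [-1.7, 0.8, 0.9]
gripper_width: 0.0095
grip_force: 12.0
```

```bash
python3 - <<'E'
from h import *
plan(.4682,.0946,.200,100.8)
I,D=arm.get_image('top');m=arm.camera_model('top')
v,u=np.mgrid[:480,:640];V=np.linalg.inv(m['view'])
P=(np.stack([(u-m['cx'])/m['fx']*D,(v-m['cy'])/m['fy']*D,D,np.ones_like(D)],-1)@V.T)[...,:3]
h=(P-[.5766,.044,0])@np.array([[.982,-.187,0],[.187,.982,0],[0,0,1]])*1000
for z in range(100,240,20):
    k=(D>0)&(abs(h[...,0])<68)&(abs(h[...,1]-70)<40)&(abs(h[...,2]-z)<10)
    print(z,k.sum(),np.round(np.median(h[k],0),1) if k.any() else '')
k=(D>0)&(abs(h[...,0])<70)&(abs(h[...,1])<62)&(h[...,2]<60)
for n in ('egg0_center',):
    for r in arm.masks_of('top',n): print(round(r['score'],2),np.round(world('top',r['point'],dep(D,r['point'],1)),3))
for r in arm.spot_point('top','scoop_grip'): print(round(r['score'],2),np.round(world('top',r['point'],dep(D,r['point'],1)),3))
I2,_=arm.get_image('scene');cv2.imwrite('pics/s10.png',np.hstack([cv2.resize(I2[100:350,200:520],(480,375)),cv2.resize(I[110:310,170:330],(300,375))]))
E
```

```text
t 22.57 tcp [0.4683 0.0946 0.2001] ang 100.85 F [-1.7  0.8  0.9] w 0.0095 grip 12.0 -> dp [0.1 0.1 0.1] yaw 0.001
100 207 [11.  68.1 98.2]
120 154 [ 16.8  68.2 120. ]
140 163 [ 18.   68.3 140.5]
160 188 [ 17.   68.4 160.3]
180 196 [ 13.5  68.4 179.9]
200 230 [ 14.2  68.5 200.6]
220 357 [ 18.7  68.8 226.4]
0.63 [0.535 0.043 0.031]
0.47 [0.606 0.048 0.004]
0.91 [0.364 0.129 0.095]
0.82 [ 0.654 -0.461  0.079]
0.72 [ 0.58  -0.21   0.095]
```

View pics/s10.png

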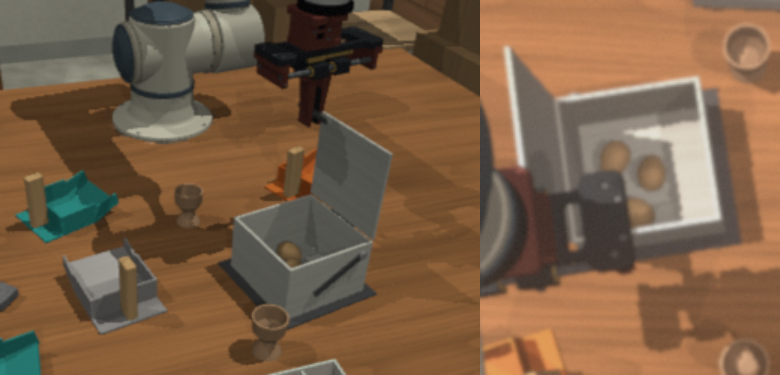

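The picture shows the lid upright (355,180), its inner face vertical within about 0.3°. The pin is gripped at 12 N, the scoop is flat and free (115,290), and the three eggs are in the hopper (right part (615,155), (650,172), (638,212)). I'm handing in.

```bash
python3 -c "
from bench import arm
print(arm.hand_in())"
```

```text
the job is handed in; nothing more can be done
None
```

The job is handed in, with no verdict returned: the last check showed all three eggs in the hopper, the scoop flat on the table and let go of, and the lid standing upright with its pin gripped at 12 N.

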